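# Find the weak shock mount and push its tag down

## Robot

A 6-joint arm with a two-finger parallel gripper is mounted at the origin on the work surface. World frame = base frame: x ahead of the robot, y to its left, z up, the work surface at z = 0. Lengths are in m, angles in rad, forces in N, time in s.
With the tool pointing down it reaches from about 0.35 to 0.775 m from the base axis. Payload 5.5 kg.
Tool frame: the origin (TCP) lies at the very end of the fingers, on their centre line; the grasp point (between the pads) lies 19 mm behind it (env.grip_point_offset is the distance from the TCP to the grasp point, in m); z points along the fingers, y is the line along which they close (so a half turn about z gives the same grasp; the last joint's range is limited). The gripper opens to 85 mm and grips with 20 to 120 N. Pads are 22 mm wide; open, the fingers measure 114 mm over their backs; the gripper's body (76 mm by 85 mm) begins 54 mm behind the grasp point. The pads swing forward as they close: fully open they stand 13 mm farther back than shut.
Start: joints at [-1.424, 0.313, 0.046, 1.304, 0, 1.431], TCP at [0.163, -0.552, 0.231] pointing down, gripper open.
Joint ranges: [-2.76, 2.76], [-0.86, 1.69], [-1.03, 1.26], [-2.2, 2.34], [-1.47, 1.5], [-3.14, 3.14]. Speed limits (rad/s): [2.57, 2.57, 3.14, 3.14, 3.14, 3.14].

## Interface

Orientations are given as a unit quaternion [w, x, y, z].
In Python, from workcell import sensors, imaging, workorder, env gives the robot as it stands.
- The arm moves only by the shell command python3 -m handwheel 'ROWS' [FORCE]. ROWS is JSON, a list of rows, each a list of 5 numbers: the shift along the tool's x, y, z in mm, then the turn about the tool's z in rad, then the opening, from 0 (shut) to 1 (fully open). A call has 1 to 8 rows; each row is the pose to reach, as a shift and turn from the pose commanded when the call began, along the tool's axes at that moment; what a row does not reach only later rows make up. A row lasts 1/10 s, in which the tool goes at most 50 mm and 8.59 degrees, less where a joint would pass 70% of its speed; a pose out of reach is approached as far as the arm can. A call with a gripper value outside its range is refused whole. The fingers move at their own pace and stop on an object; FORCE is the grip in N (left out, the last holds). Time passes only in rows, so rows that repeat a pose let the fingers close. It gives the time, the measured TCP pose, the force, the opening and the grip force at its end, in the units of the state.
- sensors.get_state(): the state, without advancing time (a new reading comes with each control period).
- imaging.read_camera(name): name is "scene" or "top" or "wrist"; returns a dict with "color" (420x560x3 uint8, blue, green, red), "z_map" (420x560 float32, m along the optical axis (not along the pixel's ray), 0 where there is no reading), "fx", "fy", "cx", "cy" (pixels), "xyz" and "rotation" of the camera in the world. Camera axes: x right, y down, z forward; pixel columns grow to the right and rows downward; lengths in m; the calibration is good to about 2 mm. A picture is of the moment at which its call begins.
- workorder.hand_in(): hands the job in; it is judged then, once.
The state is a dict: "clock": time; "joint_pos": joint angles; "qvel": joint speeds; "tau": joint torques, N m; "tcp_pos": TCP position; "orientation": TCP orientation; "wrist_force": force on the tool from outside, world axes, zero at the start; "ft_torque": the same for the moment, N m; "finger_gap": finger opening in m; "grip_force": force on a finger pad.
Only numpy, scipy, OpenCV 4.12 (cv2) and the standard library are available. Lean on these libraries where they do the work, as an engineer would, in place of code of your own. Each camera call takes 0.05 s, during which the arm holds its last target. There are 200 camera calls.

## Task

Three sprung shock mounts for the bench anvil stand in a test rack: going from the robot's left to its right, gently press each rubber pad down about a centimetre with the closed fingertips and let it spring back, to feel which is the softest. Then push the tag in front of the softest mount fully down flat and move clear, leaving the other two tags raised. Only press: do not lift or shift the mounts, and leave everything else where it is.

Things in the scene. Friction and masses are not known exactly. Their poses are not given: they have to be found in the camera images.
- rack: Plywood rack fixed to the bench, 190 mm (x) by 390 mm (y), board 12 mm thick; origin at the centre of its underside. Its x axis points away from the robot (turned up to 0.3 rad), y to the robot's left. Three bays in a row along y, 115 mm apart, between dark dividers and lips 8 mm high. One shock mount stands in each bay, pad on the far side, tag on the robot's side.
- bay_left (a point): Point on the board's top in the left bay (left and right as the robot sees them), in the rack's frame at x = 35, y = 115, z = 12 mm; the pad in this bay is centred within 4 mm of it. The pad's top is 62 mm above this point; the hinge of the bay's tag is 42 mm from it towards the robot (-x of the rack), 11 mm above it.
- bay_middle (a point): Point on the board's top in the middle bay (left and right as the robot sees them), in the rack's frame at x = 35, y = 0, z = 12 mm; the pad in this bay is centred within 4 mm of it. The pad's top is 62 mm above this point; the hinge of the bay's tag is 42 mm from it towards the robot (-x of the rack), 11 mm above it.
- bay_right (a point): Point on the board's top in the right bay (left and right as the robot sees them), in the rack's frame at x = 35, y = -115, z = 12 mm; the pad in this bay is centred within 4 mm of it. The pad's top is 62 mm above this point; the hinge of the bay's tag is 42 mm from it towards the robot (-x of the rack), 11 mm above it.
- mount_x: One of three like shock mounts, standing loose in the bays in any order: dark steel foot 132 x 66 x 5 mm, steel cup 60 mm across, coil spring, and a rubber-faced round pad 48 mm across, its top 62 mm above the underside; about 0.55 kg. Origin on the pad's axis at the foot's underside; x away from the robot. Its tag's hinge lies 42 mm from the origin towards the robot.
- mount_y: One of three like shock mounts, standing loose in the bays in any order: dark steel foot 132 x 66 x 5 mm, steel cup 60 mm across, coil spring, and a rubber-faced round pad 48 mm across, its top 62 mm above the underside; about 0.55 kg. Origin on the pad's axis at the foot's underside; x away from the robot. Its tag's hinge lies 42 mm from the origin towards the robot.
- mount_z: One of three like shock mounts, standing loose in the bays in any order: dark steel foot 132 x 66 x 5 mm, steel cup 60 mm across, coil spring, and a rubber-faced round pad 48 mm across, its top 62 mm above the underside; about 0.55 kg. Origin on the pad's axis at the foot's underside; x away from the robot. Its tag's hinge lies 42 mm from the origin towards the robot.
- pad_1 (a joint): How far the pad of one of the mounts is pressed straight down, m: 0 free, 0.016 at its stop; it springs back when let go. The numbers do not tell which mount it belongs to. The softest of the three pads takes about 4 N for 10 mm; the others about 9 N and 15 N.
- pad_2 (a joint): How far the pad of one of the mounts is pressed straight down, m: 0 free, 0.016 at its stop; it springs back when let go. The numbers do not tell which mount it belongs to. The softest of the three pads takes about 4 N for 10 mm; the others about 9 N and 15 N.
- pad_3 (a joint): How far the pad of one of the mounts is pressed straight down, m: 0 free, 0.016 at its stop; it springs back when let go. The numbers do not tell which mount it belongs to. The softest of the three pads takes about 4 N for 10 mm; the others about 9 N and 15 N.
- tag_p (a joint): Angle of one mount's tag, rad (the letters do not tell which mount's). Brass plate 50 x 30 x 4 mm, free end towards the robot, sloping up. 0 = raised 0.50 rad above level, free end about 47 mm above the bench; 0.50 = down level at its stop, upper face 25 mm above the bench. Starts at 0 to 0.06. Stiff hinge: it stays where left; 1 to 4 N down on its outer half moves it.
- tag_q (a joint): Angle of one mount's tag, rad (the letters do not tell which mount's). Brass plate 50 x 30 x 4 mm, free end towards the robot, sloping up. 0 = raised 0.50 rad above level, free end about 47 mm above the bench; 0.50 = down level at its stop, upper face 25 mm above the bench. Starts at 0 to 0.06. Stiff hinge: it stays where left; 1 to 4 N down on its outer half moves it.
- tag_r (a joint): Angle of one mount's tag, rad (the letters do not tell which mount's). Brass plate 50 x 30 x 4 mm, free end towards the robot, sloping up. 0 = raised 0.50 rad above level, free end about 47 mm above the bench; 0.50 = down level at its stop, upper face 25 mm above the bench. Starts at 0 to 0.06. Stiff hinge: it stays where left; 1 to 4 N down on its outer half moves it.
- bush: Brass bush, 20 mm across, 24 mm high, standing on the rack's divider between the left and middle tags; origin under its centre. Leave it alone.
- punch: Steel punch, 18 mm across, 43 mm high, standing on the rack's divider between the middle and right tags; origin under its centre. Leave it alone.
- hammer: Hammer lying on the bench to the left of the rack. Leave it alone.
- oil: Amber oil bottle, 48 mm across, 110 mm high, to the right of the rack. Leave it alone.
- spool: Copper spool, 60 mm across, 36 mm high, to the right of the rack. Leave it alone.
- bowl: Steel bowl, 100 mm across, 40 mm high, to the left of the rack. Leave it alone.
- driver: Screwdriver with a wooden handle, 200 mm long, lying to the right of the rack. Leave it alone.
Mind the look-alikes: they are no part of the job. Leave any blue or green look-alike of the mount_z alone. What is shaped like the mount_y but red is not meant.

How it is judged:
By the outcome, as a careful person would: the job done as asked, in the order asked, and still so for the second after the job is handed in, with the robot touching nothing.
It also fails if it takes over 48 s, if anything falls off the work surface, if the arm or the gripper's body presses on something with over 40 N, if the wrist force passes 120 N, or if a joint passes its speed limit or range.

## Working session

There is one attempt and no reset: what is moved stays moved. The work goes in short steps, Python scripts to look and compute and a shell command to move; the robot and the scene stay as the last step left them, time stands still between calls to the robot, and variables do not carry over. Pictures are saved under pics/ and viewed, at most 10 in all, crops included, and the job is handed in when it is done.

```bash
ls; mkdir -p pics; python3 - <<'E'
from workcell import sensors, imaging, env
import cv2, numpy as np
s=sensors.get_state()
for k,v in s.items(): print(k,np.round(v,4))
for n in("top","scene"):
    c=imaging.read_camera(n); cv2.imwrite(f"pics/{n}0.png",c["color"]); np.savez(f"{n}0.npz",**c)
    print(n,c["fx"],c["fy"],c["cx"],c["cy"],np.round(c["xyz"],4),np.round(c["rotation"],4).tolist())
E
```

```text
pics
clock 0.0
joint_pos [-1.4236  0.314   0.0449  1.3036  0.      1.4312]
qvel [-0.0008 -0.001  -0.0018 -0.0011  0.0001  0.0019]
tau [-7.00000e-04 -4.80631e+01  2.98531e+01  1.93000e-02 -1.00000e-04
  0.00000e+00]
tcp_pos [ 0.1626 -0.551   0.2304]
orientation [-0.001   0.9897  0.1429  0.    ]
wrist_force [-0.127   0.6244  0.8815]
ft_torque [ 0.0423  0.0327 -0.02  ]
grip_force 0.0
finger_gap 0.0855
top 536.8191525313166 536.8191525313166 279.56983955752963 211.8828258848334 [ 0.4202 -0.0217  1.6665] [-0.0199, 0.7154, -0.6982, 0.0204]
scene 398.8242825600655 398.8242825600655 287.18013153912614 207.75328327491843 [ 1.2465 -0.2823  0.8533] [-0.3118, 0.7599, 0.5292, -0.2129]
```

View pics/top0.png

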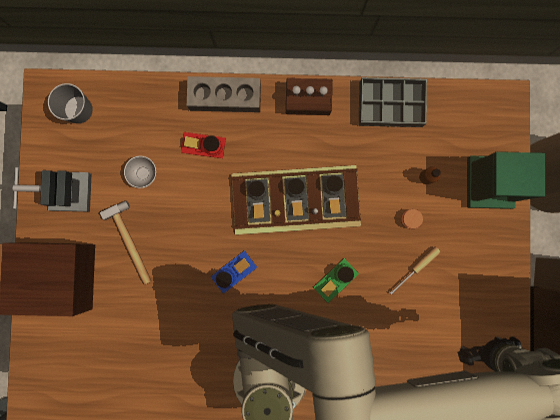

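View pics/scene0.png

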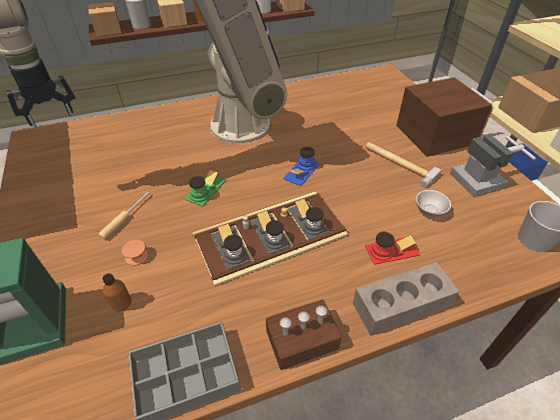

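The top view shows the rack at x 232–360, y 167–233, with the pads at about (257,187), (295,185) and (332,182) and the tags on the robot's side of them. Look-alikes: red mount (205,145), blue mount (235,272) and green mount (337,280). None of these is in the rack, so I choose the three grey mounts standing in it.

```bash
cat > h.py <<'E'
import numpy as np, cv2
from scipy.spatial.transform import Rotation as R
def rot(q): return R.from_quat(np.roll(q,-1)).as_matrix()
def cloud(c):
    v,u=np.mgrid[:420,:560]; z=c["z_map"]
    p=np.stack([(u-c["cx"])/c["fx"]*z,(v-c["cy"])/c["fy"]*z,z],-1)
    return p@rot(c["rotation"]).T+c["xyz"]
def ray(c,u,v,h):
    d=rot(c["rotation"])@np.array([(u-c["cx"])/c["fx"],(v-c["cy"])/c["fy"],1]); o=np.array(c["xyz"])
    return o+d*(h-o[2])/d[2]
E
python3 - <<'E'
from h import *
for n in("top","scene"):
    c=dict(np.load(n+"0.npz")); P=cloud(c); X=P[...,0];Y=P[...,1];Z=P[...,2]
    roi=(X>.35)&(X<.62)&(Y>-.27)&(Y<.2)&(c["z_map"]>0)
    print(n,"bench z",np.median(Z[(X>.3)&(X<.7)&(abs(Y)<.4)]))
    m=(roi&(Z>.066)&(Z<.085)).astype(np.uint8)
    k,l,st,ce=cv2.connectedComponentsWithStats(m)
    for i in range(1,k):
        if st[i,4]>15: print(" pad",st[i],ce[i].round(1),np.median(P[l==i],0).round(4),"ray",ray(c,*ce[i],.074).round(4), np.ptp(P[l==i],0).round(3))
    b=c["color"].astype(int); hsv=cv2.cvtColor(c["color"],cv2.COLOR_BGR2HSV)
    m=(roi&(hsv[...,0]>15)&(hsv[...,0]<32)&(hsv[...,1]>90)&(hsv[...,2]>140)).astype(np.uint8)
    k,l,st,ce=cv2.connectedComponentsWithStats(m)
    for i in range(1,k):
        if st[i,4]>12: print(" yel",st[i],ce[i].round(1),np.median(P[l==i],0).round(4),hsv[l==i].mean(0).round())
    im=c["color"]; y0,y1,x0,x1=(155,245,220,375) if n=="top" else (185,290,185,355)
    cv2.imwrite(f"pics/{n}_crop.png",cv2.resize(im[y0:y1,x0:x1],None,fx=4.6,fy=4.6,interpolation=cv2.INTER_CUBIC))
E
```

```text
top bench z 0.0020852655110747964
 pad [327 177  16  14 187] [334.3 183.2] [ 0.6012 -0.1821  0.0745] ray [ 0.6006 -0.1827  0.074 ] [0.04  0.046 0.018]
 pad [288 178  16  16 190] [295.8 185.6] [ 0.5899 -0.0684  0.0736] ray [ 0.5906 -0.068   0.074 ] [0.045 0.045 0.017]
 pad [249 180  16  16 198] [256.3 187.8] [0.5806 0.0501 0.074 ] ray [0.581  0.0494 0.074 ] [0.045 0.045 0.019]
 yel [284 195   4  27  35] [284.9 208.8] [ 0.5272 -0.0382  0.0104] [ 21. 117. 177.]
 yel [330 199  10  14 123] [334.6 205.9] [ 0.5353 -0.189   0.037 ] [ 18. 164. 175.]
 yel [292 202  11  14 119] [297.2 208.5] [ 0.5236 -0.0745  0.0378] [ 17. 165. 174.]
 yel [254 204  10  14 128] [258.3 210.8] [0.5142 0.0432 0.0376] [ 18. 163. 174.]
 yel [275 210   5   6  23] [277.1 212.2] [ 0.5121 -0.0139  0.0407] [ 21. 155. 167.]
 yel [323 216  23   3  31] [333.8 217.5] [ 0.5024 -0.1898  0.0111] [ 20. 117. 163.]
 yel [248 219  23   6  35] [259.5 222.2] [0.4817 0.0412 0.0113] [ 22. 112. 165.]
 yel [291 220  11   2  13] [295.8 220.2] [ 0.4907 -0.073   0.0118] [ 21. 111. 158.]
 yel [235 221 125  14 632] [299.7 226.9] [ 0.4702 -0.09
[... 873 characters left out ...]
.038   0.0125] [ 18. 101. 218.]
 yel [227 216  15   7  28] [233.5 219.5] [ 0.4692 -0.151   0.0134] [ 19. 100. 221.]
 yel [218 221  15  21 162] [224.3 230.4] [ 0.5247 -0.1889  0.0392] [ 20. 130. 225.]
 yel [296 223  11  16  22] [301.4 230.5] [0.5761 0.0154 0.0146] [ 18.  99. 191.]
 yel [234 225   8  13  23] [237.7 231.1] [ 0.5169 -0.152   0.014 ] [ 19. 102. 212.]
 yel [193 226  18  10  46] [201.5 230. ] [ 0.4771 -0.2446  0.0126] [ 18. 100. 222.]
 yel [195 239   7  15  21] [198.  245.7] [ 0.5251 -0.265   0.0065] [ 18. 102. 199.]
 yel [242 240  10  19  27] [245.9 247.4] [ 0.579  -0.1458  0.0132] [ 18. 102. 186.]
 yel [201 255   6  10  14] [203.6 259.4] [ 0.5742 -0.2606  0.008 ] [ 19. 100. 203.]
```

View pics/top_crop.png

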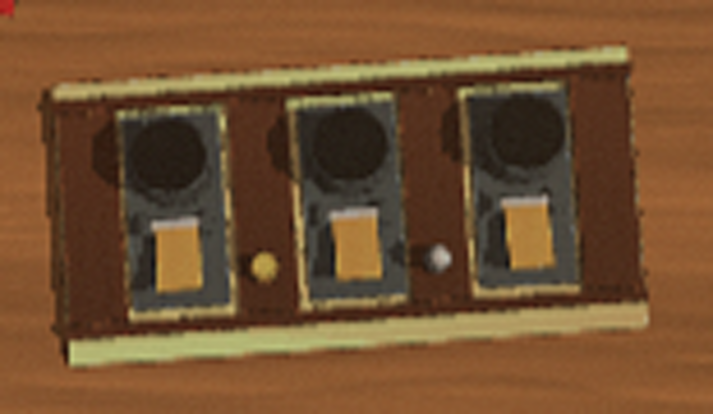

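Both views agree on the pads: left (0.580, 0.050), middle (0.590, −0.067) and right (0.600, −0.182), all with tops at 74 mm. They sit 116 mm apart and the rack yaw is about +0.084 rad. The crop confirms three grey mounts with brass tags, a bush between the left and middle tags, and a punch between the middle and right tags. Next I move above the left pad, closing the fingers on the way.

```bash
cat >> h.py <<'E'
def go(x,y,z,yaw=.084):
    from workcell import sensors
    s=sensors.get_state(); M=rot(s["orientation"]); p=np.array(s["tcp_pos"])
    print("t",round(s["clock"],2),"tcp",p.round(4),"F",np.round(s["wrist_force"],2),"toolyaw",round(np.arctan2(M[1,0],M[0,0]),3),"tilt",(M[:,2]).round(3))
    print("shift mm",(M.T@(np.array([x,y,z])-p)*1000).round(1),"turn",round(np.arctan2(M[1,0],M[0,0])-yaw,3))
E
python3 -m handwheel '[[570,-458,0,0.2,0],[570,-458,0,0.2,0],[570,-458,0,0.2,0],[570,-458,0,0.2,0],[570,-458,0,0.2,0],[570,-458,0,0.2,0],[570,-458,0,0.2,0],[570,-458,0,0.2,0]]' 20
python3 -c "
from h import *; go(.58,.05,.10)"
```

```text
clock: 0.9
tcp_pos: [0.3914, -0.2211, 0.2311]
orientation: [-0.0, 0.999, 0.043, -0.0]
wrist_force: [1.4, -0.9, -0.0]
finger_gap: -0.0003
grip_force: 0.0
t 0.9 tcp [ 0.3914 -0.2211  0.2311] F [ 1.41 -0.86 -0.03] toolyaw 0.086 tilt [-0.  0. -1.]
shift mm [ 211.3 -253.8  131.1] turn 0.002
```

```bash
python3 -m handwheel '[[210,-253,0,0,0],[210,-253,0,0,0],[210,-253,30,0,0],[210,-253,60,0,0],[210,-253,80,0,0],[210,-253,100,0,0],[210,-253,120,0,0],[210,-253,131,0,0]]'
python3 -c "
from h import *; go(.58,.05,.10)"
```

```text
clock: 1.7
tcp_pos: [0.5782, 0.0502, 0.0972]
orientation: [-0.0, 0.999, 0.045, -0.001]
wrist_force: [-0.9, -0.6, 1.1]
finger_gap: 0.0003
grip_force: 0.0
t 1.7 tcp [0.5782 0.0502 0.0972] F [-0.86 -0.58  1.1 ] toolyaw 0.09 tilt [-0.002  0.001 -1.   ]
shift mm [ 1.7  0.3 -2.8] turn 0.006
```

```bash
python3 -m handwheel '[[1,0,6,0,0],[1,0,12,0,0],[1,0,16,0,0],[1,0,18,0,0],[1,0,18,0,0],[1,0,18,0,0]]'
python3 -c "
from h import *; go(.58,.05,.064)"
```

```text
clock: 2.3
tcp_pos: [0.5796, 0.0466, 0.0833]
orientation: [0.0, 0.999, 0.043, 0.001]
wrist_force: [-0.1, 0.5, -0.3]
finger_gap: -0.0001
grip_force: 0.0
t 2.3 tcp [0.5796 0.0466 0.0833] F [-0.08  0.55 -0.28] toolyaw 0.086 tilt [ 0.002 -0.    -1.   ]
shift mm [ 0.7 -3.3 19.3] turn 0.002
```

```bash
python3 -m handwheel '[[0,0,4,0,0],[0,0,8,0,0],[0,0,10,0,0],[0,0,12,0,0],[0,0,14,0,0],[0,0,14,0,0],[0,0,14,0,0],[0,0,14,0,0]]'
python3 -c "
from h import *; go(.58,.05,.064)"
```

```text
clock: 3.1
tcp_pos: [0.5792, 0.0472, 0.0685]
orientation: [0.0, 0.999, 0.043, 0.0]
wrist_force: [-0.2, -0.9, 4.7]
finger_gap: -0.0002
grip_force: 2.4
t 3.1 tcp [0.5792 0.0472 0.0685] F [-0.25 -0.86  4.72] toolyaw 0.087 tilt [ 0. -0. -1.]
shift mm [ 1.  -2.7  4.5] turn 0.003
```

```bash
python3 -m handwheel '[[0,0,2,0,0],[0,0,4,0,0],[0,0,5,0,0],[0,0,5,0,0],[0,0,5,0,0],[0,0,5,0,0]]'
python3 -c "
from h import *; go(.58,.05,.064)"
```

```text
clock: 3.7
tcp_pos: [0.5792, 0.0472, 0.064]
orientation: [0.0, 0.999, 0.043, 0.0]
wrist_force: [-2.3, -0.7, 8.3]
finger_gap: 0.0002
grip_force: 4.2
t 3.7 tcp [0.5792 0.0472 0.064 ] F [-2.3  -0.66  8.35] toolyaw 0.087 tilt [ 0.001 -0.    -1.   ]
shift mm [ 1.  -2.7  0. ] turn 0.003
```

Left pad takes 8.3 N at 10 mm, so it is the medium one. I release it and go to the middle pad.

```bash
python3 -m handwheel '[[0,0,-5,0,0],[0,0,-12,0,0],[0,0,-25,0,0],[0,25,-30,0,0],[1,65,-30,0,0],[1,100,-30,0,0],[1,115,-30,0,0],[1,115,-30,0,0]]'
python3 -c "
from h import *; go(.590,-.0675,.074)"
```

```text
clock: 4.5
tcp_pos: [0.5903, -0.069, 0.0934]
orientation: [-0.0, 0.999, 0.042, 0.0]
wrist_force: [-0.8, 0.1, 0.8]
finger_gap: -0.0001
grip_force: 0.0
t 4.5 tcp [ 0.5903 -0.069   0.0934] F [-0.8   0.15  0.79] toolyaw 0.084 tilt [ 0.  0. -1.]
shift mm [-0.2 -1.5 19.4] turn -0.0
```

```bash
python3 -m handwheel '[[0,0,8,0,0],[0,0,15,0,0],[0,0,19,0,0],[0,0,21,0,0],[0,0,23,0,0],[0,0,25,0,0],[0,0,25,0,0],[0,0,25,0,0]]'
python3 -m handwheel '[[0,0,2,0,0],[0,0,4,0,0],[0,0,4,0,0],[0,0,4,0,0],[0,0,4,0,0]]'
python3 -c "
from h import *; go(.590,-.0675,.064)"
```

```text
clock: 5.3
tcp_pos: [0.5895, -0.0659, 0.069]
orientation: [-0.001, 0.999, 0.044, -0.0]
wrist_force: [-3.9, 3.7, 7.5]
finger_gap: -0.0001
grip_force: 3.8
clock: 5.8
tcp_pos: [0.5896, -0.066, 0.0658]
orientation: [-0.001, 0.999, 0.044, 0.0]
wrist_force: [-4.9, 4.0, 12.1]
finger_gap: -0.0003
grip_force: 6.0
t 5.8 tcp [ 0.5896 -0.066   0.0658] F [-4.87  4.05 12.07] toolyaw 0.088 tilt [ 0.     0.001 -1.   ]
shift mm [0.3 1.6 1.8] turn 0.004
```

```bash
python3 -m handwheel '[[0,0,1,0,0],[0,0,2,0,0],[0,0,2,0,0],[0,0,2,0,0]]'
python3 -m handwheel '[[0,0,-5,0,0],[0,0,-12,0,0],[0,0,-25,0,0],[0,25,-30,0,0],[1,65,-30,0,0],[1,100,-30,0,0],[1,116,-30,0,0],[1,116,-30,0,0]]'
python3 -c "
from h import *; go(.600,-.182,.074)"
```

```text
clock: 6.2
tcp_pos: [0.5896, -0.066, 0.0641]
orientation: [-0.001, 0.999, 0.044, 0.0]
wrist_force: [-5.7, 3.5, 14.3]
finger_gap: 0.0001
grip_force: 7.1
clock: 7.0
tcp_pos: [0.6016, -0.1851, 0.0925]
orientation: [0.0, 0.999, 0.042, 0.0]
wrist_force: [0.1, 0.1, -0.3]
finger_gap: 0.0001
grip_force: 0.0
t 7.0 tcp [ 0.6016 -0.1851  0.0925] F [ 0.08  0.1  -0.3 ] toolyaw 0.084 tilt [ 0.001 -0.001 -1.   ]
shift mm [-1.3 -3.3 18.5] turn -0.0
```

Middle pad takes 14.3 N at 10 mm, so it is the stiffest. Next is the right pad.

```bash
python3 -m handwheel '[[-1,-2,8,0,0],[-1,-2,14,0,0],[-1,-2,18,0,0],[-1,-2,20,0,0],[-1,-2,22,0,0],[-1,-2,24,0,0],[-1,-2,24,0,0],[-1,-2,24,0,0]]'
python3 -c "
from h import *; go(.600,-.182,.064)"
```

```text
clock: 7.8
tcp_pos: [0.6002, -0.1807, 0.0686]
orientation: [0.0, 0.999, 0.043, 0.0]
wrist_force: [-0.2, 0.9, 1.8]
finger_gap: -0.0001
grip_force: 1.0
t 7.8 tcp [ 0.6002 -0.1807  0.0686] F [-0.25  0.89  1.76] toolyaw 0.087 tilt [ 0.001 -0.    -1.   ]
shift mm [-0.3  1.3  4.6] turn 0.003
```

Right pad takes 1.8 N at about 5.5 mm, so it looks soft. I finish the press to 10 mm and release.

```bash
python3 -m handwheel '[[0,0,2,0,0],[0,0,4,0,0],[0,0,5,0,0],[0,0,5,0,0],[0,0,5,0,0]]'
python3 -m handwheel '[[0,0,-5,0,0],[0,0,-12,0,0],[0,0,-25,0,0],[-20,0,-35,0,0],[-50,0,-35,0,0],[-70,0,-35,0,0],[-76,0,-35,0,0],[-76,0,-35,0,0]]'
python3 - <<'E'
from h import *
from workcell import imaging
c=imaging.read_camera("wrist"); cv2.imwrite("pics/w1.png",c["color"])
go(.524,-.188,.05)
E
```

```text
clock: 8.3
tcp_pos: [0.6003, -0.1809, 0.0635]
orientation: [0.0, 0.999, 0.043, 0.0]
wrist_force: [0.2, 0.9, 4.1]
finger_gap: -0.0001
grip_force: 1.8
clock: 9.1
tcp_pos: [0.5239, -0.1876, 0.099]
orientation: [0.0, 0.999, 0.043, 0.0]
wrist_force: [-0.1, -0.1, 0.2]
finger_gap: 0.0003
grip_force: 0.0
t 9.15 tcp [ 0.5248 -0.1878  0.099 ] F [-0.26  0.38 -0.07] toolyaw 0.086 tilt [ 0.001 -0.001 -1.   ]
shift mm [-0.9  0.1 49. ] turn 0.002
```

View pics/w1.png

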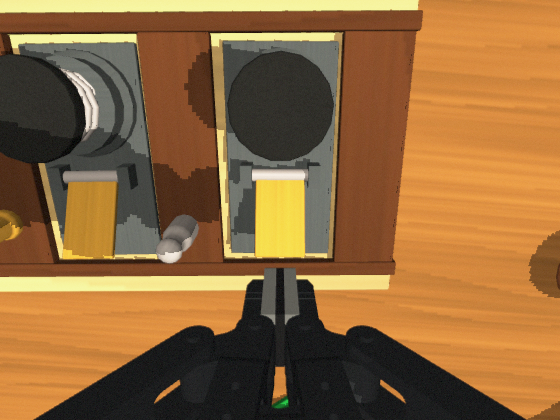

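The right pad takes 4.1 N at 10.5 mm, so it is the softest. The wrist picture shows the fingertips (280,270) lined up with the right tag (columns 255–306), and the punch is clear at (178,240). Now I push the right tag down.

```bash
python3 -m handwheel '[[-1,0,20,0,0],[-1,0,40,0,0],[-1,0,49,0,0],[-1,0,54,0,0],[-1,0,59,0,0],[-1,0,64,0,0],[-1,0,68,0,0],[-1,0,68,0,0]]'
python3 -c "
from h import *; go(.524,-.188,.0235)"
```

```text
clock: 9.95
tcp_pos: [0.5233, -0.1874, 0.0301]
orientation: [0.0, 0.999, 0.043, -0.0]
wrist_force: [-0.1, -0.6, -0.8]
finger_gap: -0.0
grip_force: 0.0
t 9.95 tcp [ 0.5233 -0.1874  0.0301] F [-0.14 -0.61 -0.83] toolyaw 0.087 tilt [-0. -0. -1.]
shift mm [0.7 0.6 6.6] turn 0.003
```

```bash
python3 -m handwheel '[[0,0,3,0,0],[0,0,5,0,0],[0,0,6,0,0],[0,0,7,0,0],[0,0,7,0,0],[0,0,7,0,0]]'
python3 -c "
from h import *; go(.524,-.188,.0235)"
```

```text
clock: 10.55
tcp_pos: [0.5234, -0.1877, 0.0248]
orientation: [0.0, 0.999, 0.043, 0.0]
wrist_force: [-3.4, 1.0, 10.8]
finger_gap: -0.0001
grip_force: 5.5
t 10.55 tcp [ 0.5234 -0.1877  0.0248] F [-3.43  1.04 10.79] toolyaw 0.087 tilt [ 0.001 -0.001 -1.   ]
shift mm [0.6 0.4 1.3] turn 0.003
```

At the stop: 10.8 N at z = 24.8 mm. Now I lift clear and check.

```bash
python3 -m handwheel '[[0,0,-8,0,0],[0,0,-30,0,0],[0,0,-70,0,0],[-30,0,-110,0,0],[-80,0,-130,0,0],[-120,0,-130,0,0],[-120,0,-130,0,0],[-120,0,-130,0,0]]'
python3 - <<'E'
from h import *
from workcell import imaging
go(.5,-.188,.2)
for n in("scene","wrist"):
    c=imaging.read_camera(n); P=cloud(c); im=c["color"]
    X,Y,Z=P[...,0],P[...,1],P[...,2]; hsv=cv2.cvtColor(im,cv2.COLOR_BGR2HSV)
    m=((X>.48)&(X<.57)&(Y>-.27)&(Y<.1)&(hsv[...,0]>13)&(hsv[...,0]<32)&(hsv[...,1]>105)&(hsv[...,2]>90)&(Z>.017)&(Z<.065)).astype(np.uint8)
    k,l,st,ce=cv2.connectedComponentsWithStats(m)
    for i in range(1,k):
        if st[i,4]>25: print(n,"brass",ce[i].round(),np.median(P[l==i],0).round(4),"z5-95",np.percentile(Z[l==i],[5,95]).round(4))
    m=((X>.54)&(X<.64)&(Y>-.27)&(Y<.1)&(Z>.066)&(Z<.085)).astype(np.uint8)
    k,l,st,ce=cv2.connectedComponentsWithStats(m)
    for i in range(1,k):
        if st[i,4]>15: print(n,"pad",ray(c,*ce[i],.074).round(4),np.median(Z[l==i]).round(4))
    if n=="scene": im=cv2.resize(im[185:290,185:355],None,fx=4.5,fy=4.5,interpolation=cv2.INTER_CUBIC)
    cv2.imwrite(f"pics/{n}_end.png",im)
E
```

```text
clock: 11.35
tcp_pos: [0.4034, -0.1981, 0.1539]
orientation: [0.0, 0.999, 0.043, 0.001]
wrist_force: [-0.3, 0.2, -0.1]
finger_gap: -0.0001
grip_force: 0.0
t 11.35 tcp [ 0.4034 -0.1981  0.1539] F [-0.26  0.21 -0.14] toolyaw 0.085 tilt [ 0.001 -0.001 -1.   ]
shift mm [ 97.2  -1.8 -45.9] turn 0.001
scene brass [302. 206.] [0.5093 0.0437 0.038 ] z5-95 [0.0275 0.0469]
scene brass [284. 212.] [ 0.5118 -0.0133  0.0324] z5-95 [0.021  0.0464]
scene brass [264. 218.] [ 0.5178 -0.0765  0.0393] z5-95 [0.0281 0.0482]
scene brass [224. 233.] [ 0.5208 -0.1898  0.0258] z5-95 [0.0227 0.0281]
scene pad [0.5801 0.0503 0.074 ] 0.0743
scene pad [ 0.5891 -0.0671  0.074 ] 0.0744
scene pad [ 0.5998 -0.1813  0.074 ] 0.0742
wrist brass [100.  24.] [ 0.5164 -0.0751  0.0413] z5-95 [0.0341 0.0478]
wrist brass [279.  29.] [ 0.5257 -0.1879  0.0254] z5-95 [0.0241 0.0265]
wrist brass [16. 29.] [ 0.5092 -0.0184  0.0337] z5-95 [0.0232 0.0447]
wrist brass [310.  76.] [ 0.4979 -0.2123  0.0197] z5-95 [0.0188 0.0207]
```

View pics/scene_end.png

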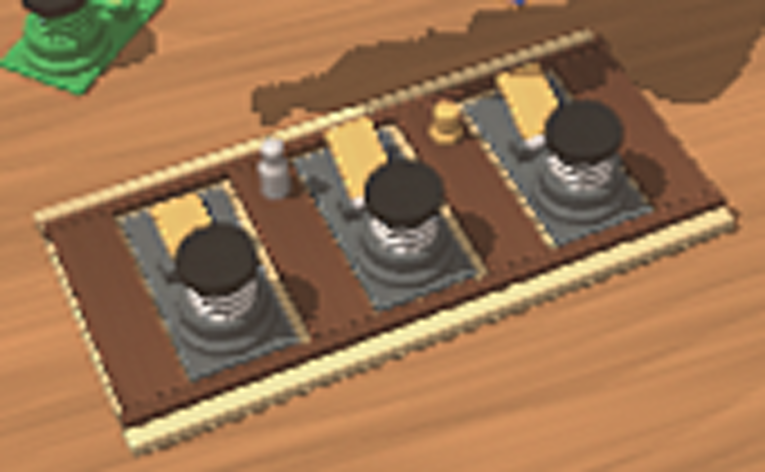

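View pics/wrist_end.png

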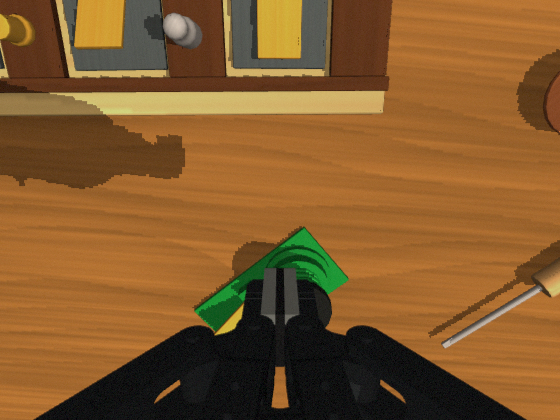

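The pictures agree. In the scene crop the right mount's tag (180,215) lies flat, with its face at about 25 mm over its whole length. The middle (357,155) and left (527,100) tags are still raised to about 47 mm. All three pads are back at 74 mm, the mounts have not shifted, and the punch and bush are still standing. The wrist view shows the tool about 90 mm above the green look-alike, touching nothing.

```bash
python3 -c "
from workcell import workorder; print(workorder.hand_in())"
```

```text
the job is handed in; nothing more can be done
None
```

Job handed in: I pressed the pads left to right (about 8, 14 and 4 N at 1 cm), found the right mount softest, pushed its tag down flat, and left the other two tags raised with nothing else visibly moved.

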